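# Stow the sample carousel for heavy weather

### The arm

A 7-joint arm with a two-finger parallel gripper is mounted at the origin on the work surface. World frame = base frame: x ahead of the robot, y to its left, z up, the work surface at z = 0. Lengths are in m, angles in rad, forces in N, time in s.
With the tool pointing down it reaches from about 0.35 to 0.9 m from the base axis. Payload 8.1 kg.
Tool frame: the origin (TCP) lies at the very end of the fingers, on their centre line; the grasp point (between the pads) lies 19 mm behind it; x points along the fingers, y is the direction in which the jaws open and shut, and the axes are right-handed (so a half turn about x gives the same grasp; the last joint's range is limited). The gripper opens to 92 mm and grips with 3 to 60 N. Pads are 19 mm wide; open, the fingers measure 130 mm over their backs; the gripper's body (75 mm by 190 mm) begins 47 mm behind the grasp point.
Start: joints at [-1.283, 0.434, 0.025, 1.573, -0.012, 1.134, -0.075], TCP at [0.238, 0.578, 0.227] pointing down, gripper open.
Joint ranges: [-2.62, 2.62], [-0.44, 2.09], [-1.27, 1.32], [0.08, 2.57], [-1.32, 4.46], [0.12, 2], [-2.74, 2.74]. Speed limits (rad/s): [2.22, 2.22, 3.01, 3.01, 3.14, 3.14, 3.14].

### API

Orientations are given as a rotation vector (axis times angle).
In Python, from cell import * gives the robot as it stands.
- The arm moves only by the shell command python3 -m handwheel 'ROWS' [FORCE]. ROWS is JSON, a list of rows, each a list of 7 numbers: the opening, from 0 (shut) to 1 (fully open), then the shift along the tool's x, y, z in m, then the turn, a rotation vector about the tool's x, y, z in rad. A call has 1 to 10 rows; each row shifts and turns the commanded pose from where the row before left it, along the tool's axes as they then stand; what a row does not reach is not made up. A row lasts 1/10 s, in which the tool goes at most 50 mm and 8.59 degrees, less where a joint would pass 70% of its speed; a pose out of reach is approached as far as the arm can. A call is refused whole if a number of a shift passes 0.05 or a number of a turn 0.15, either way. A call with a gripper value outside its range is refused whole. The fingers move at their own pace and stop on an object; FORCE is the grip in N (left out, the last holds). Time passes only in rows, so rows that do not move let the fingers close. It gives the time, the measured TCP pose, the force and the opening at its end, in the units of the state.
- observe(): the state, without advancing time (a new reading comes with each control period).
- get_image(name): name is "scene" or "top" or "wrist"; returns (picture, depth): 480x640x3 uint8, blue, green, red; 480x640 float32, m along the optical axis (not along the pixel's ray), 0 where there is no reading.
- get_calibration(name): a dict with "camera_matrix" (3x3 intrinsics, pixels), "pose" (4x4, takes a point from camera to world coordinates). Camera axes: x right, y down, z forward; pixel columns grow to the right and rows downward; lengths in m; the calibration is good to about 2 mm. A picture is of the moment at which its call begins: read the wrist's pose just before it. get_calibration takes no time and is no camera call; for the wrist camera it gives the pose at the moment of the call.
- sign_off(): hands the job in, once; it reports no verdict.
The state is a dict: "clock": time; "joints": joint angles; "dq": joint speeds; "joint_efforts": joint torques, N m; "position": TCP position; "ee_rot": TCP orientation; "force": force on the tool from outside, world axes, zero at the start; "ft_torque": the same for the moment, N m; "width": opening from 0.0 (shut) to 1.0 (fully open).
Only numpy, scipy, OpenCV 4.12 (cv2) and the standard library are available. Lean on these libraries where they do the work, as an engineer would, in place of code of your own. Each camera call takes 0.05 s, during which the arm holds its last target. There are 200 camera calls.

### The job

Rough weather is coming: lift every tipped sample bottle off the free-spinning carousel and lay it flat on the floor of the open drawer, all of them side by side with none on top of another. When the last one is in, push the drawer fully home past its catch, and after that screw the knurled nut in the middle of the carousel down clockwise until it stops tight. Leave the beaker, the reagent bottle and the tip box where they stand.

Things in the scene. Friction and masses are not known exactly. Their poses are not given: they have to be found in the camera images.
- bottle0: square white plastic sample bottle lying on its side, 106 long overall: square body 80 x 36 x 36, then a round blue cap 30 across. Origin at the centre of the square body; its x axis runs along the bottle towards the cap (body from x = -40 to +40 mm, cap to +66). Flat sides, does not roll. About 0.13 kg. May be absent.
- bottle1: square white plastic sample bottle lying on its side, 106 long overall: square body 80 x 36 x 36, then a round blue cap 30 across. Origin at the centre of the square body; its x axis runs along the bottle towards the cap (body from x = -40 to +40 mm, cap to +66). Flat sides, does not roll. About 0.13 kg. May be absent.
- bottle2: square white plastic sample bottle lying on its side, 106 long overall: square body 80 x 36 x 36, then a round blue cap 30 across. Origin at the centre of the square body; its x axis runs along the bottle towards the cap (body from x = -40 to +40 mm, cap to +66). Flat sides, does not roll. About 0.13 kg. May be absent.
- bottle3: square white plastic sample bottle lying on its side, 106 long overall: square body 80 x 36 x 36, then a round blue cap 30 across. Origin at the centre of the square body; its x axis runs along the bottle towards the cap (body from x = -40 to +40 mm, cap to +66). Flat sides, does not roll. About 0.13 kg. May be absent.
- platter_top (a point): centre of the carousel platter's top face, 45 mm above the table. The platter is a flat grey disc of radius 160 mm with no rim, on a fixed foot; it spins freely and carries the bottles round at the least push, and coasts for a while. The knurled nut stands at its centre, on the axis.
- platter (a joint): turn of the platter about its upright axis, rad, unlimited; friction is very small
- nut_centre (a point): centre of the knurled round aluminium nut, 50 mm across and 34 mm tall, upright axis, on a threaded stud of 16 mm at the carousel's centre. The stud stands up to 103 mm above the table, 16 to 20 mm above the nut's top. This point lies on the axis at half the nut's height, 70 mm above the table at nut = 0. Turning the nut does not drag the platter; the platter still spins when the nut is tight.
- nut (a joint): how far the nut has been screwed down, rad: clockwise seen from above is positive; 0 as loose as it gets, 7.0 hard against its stop (tight). It starts between 0 and 1.4, sinks 0.6 mm per rad, stays where it is left, and takes about 0.1 N m to turn; the nut lags the fingers by up to 0.15 rad in a grasp, so turn a little past the stop (the fingers then slip on it)
- drawer_floor (a point): centre of the drawer's inner floor, about 18 mm above the table. Inside: 190 long (x) x 300 wide (y), walls 52 high and 6 thick. x points into the low grey housing (90 mm tall, 338 wide, 225 deep), y across, z up. The drawer is pulled out to -x.
- drawer_front (a point): middle of the outer face of the blue drawer front (338 wide, its top 87 mm above the table, 15 thick), about 62 mm above the table; pushing it along +x of drawer_floor closes the drawer. Flat, with a thin steel plate and no handle
- drawer (a joint): how far the drawer is out, m: 0 fully home, 0.19 fully out; starts at 0.155 to 0.19. The part of the drawer's inside from its front wall (x = -95 mm of drawer_floor) over a length equal to this value is clear of the housing; the rest is under the housing's roof. It slides with 1.5 N of friction; from 13 mm before home a sprung ball catch resists with some 5 N, and from about 5 mm it draws the drawer in
- beaker: bystander: open glass beaker, 60 mm across, 70 tall, origin at the centre of its underside
- reagent: bystander: amber reagent bottle with red cap, 70 mm across, 150 tall, origin at the centre of its underside
- tip_box: bystander: clear open plastic box 130 x 90 x 60 mm, origin at the centre of its underside
Mind the look-alikes: they are no part of the job. What is shaped like the bottle1 but purple is not meant. What is shaped like the bottle3 but orange is not meant.

How it is judged:
By the outcome, as a careful person would: the job done as asked, in the order asked, and still so for the second after the job is handed in, with the robot touching nothing.
Of bottle0, bottle1, bottle2, bottle3 only 3 to 4 are there at a start; the rules pass over those that are not, and their reading is None.
At some moment in a run one of bottle0, bottle1, bottle2, bottle3 may be knocked a few centimetres aside while the robot is not near it.
Once in a run the grip may slacken for a moment while it holds something.
It also fails if it takes over 210 s, if anything falls off the work surface, if the arm or the gripper's body presses on something with over 40 N, if the wrist force passes 120 N, or if a joint passes its speed limit or range.

## Working session

There is one attempt and no reset: what is moved stays moved. The work goes in short steps, Python scripts to look and compute and a shell command to move; the robot and the scene stay as the last step left them, time stands still between calls to the robot, and variables do not carry over. Pictures are saved under pics/ and viewed, about 12 in all and at most 16, crops included, and the job is handed in when it is done.

```bash
ls; mkdir -p pics; python3 - <<'E'
from cell import *
import cv2,numpy as np
s=observe();print({k:np.round(v,3) for k,v in s.items()})
for n in("scene","top"):
    p,d=get_image(n);cv2.imwrite(f"pics/{n}0.png",p);np.save(f"pics/{n}0.npy",d)
    c=get_calibration(n);print(n,np.round(c["camera_matrix"],1).tolist(),np.round(c["pose"],3).tolist())
E
```

```text
pics
{'clock': np.float64(0.0), 'joints': array([-1.283,  0.435,  0.025,  1.574, -0.012,  1.134, -0.075]), 'dq': array([-0.   ,  0.001,  0.001, -0.001,  0.001,  0.   , -0.   ]), 'joint_efforts': array([ 1.0000e-03, -6.6787e+01,  9.8500e-01, -3.1446e+01, -6.0000e-02,
        4.3000e-02,  0.0000e+00]), 'position': array([0.238, 0.577, 0.226]), 'ee_rot': array([ 0.305,  1.549, -0.308]), 'force': array([-0.495, -0.104, -0.344]), 'ft_torque': array([-0.043,  0.002, -0.026]), 'width': np.float64(1.006)}
scene [[608.4, 0.0, 321.5], [0.0, 608.4, 236.8], [0.0, 0.0, 1.0]] [[0.153, 0.575, -0.804, 2.04], [0.988, -0.083, 0.129, -0.236], [0.008, -0.814, -0.58, 1.13], [0.0, 0.0, 0.0, 1.0]]
top [[556.8, 0.0, 321.5], [0.0, 556.8, 238.4], [0.0, 0.0, 1.0]] [[0.022, -0.977, 0.211, 0.275], [-1.0, -0.021, 0.009, -0.007], [-0.004, -0.211, -0.977, 1.6], [0.0, 0.0, 0.0, 1.0]]
```

View pics/top0.png

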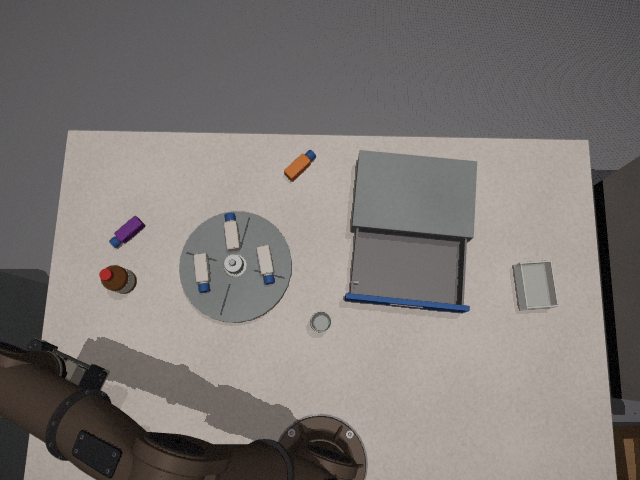

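View pics/scene0.png

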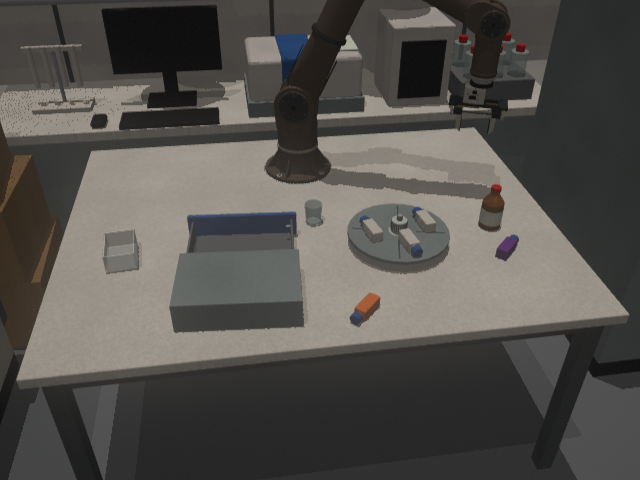

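Three white bottles lie on the platter at top-view (232,232), (202,272) and (265,264). All three are white with blue caps, so they fit. The purple one (128,231) and the orange one (299,165) lie on the table and are look-alikes. The nut is at (234,263) and the drawer is open around (405,270).

```bash
cat > h.py <<'E'
from cell import *
import cv2,numpy as np,sys
from scipy.spatial.transform import Rotation as R
def cloud(n):
    c=get_calibration(n);p,d=get_image(n);K=c["camera_matrix"];T=np.array(c["pose"])
    v,u=np.mgrid[:480,:640]
    P=np.stack([(u-K[0][2])/K[0][0]*d,(v-K[1][2])/K[1][1]*d,d],-1)@T[:3,:3].T+T[:3,3]
    P[d==0]=np.nan
    return p,P
def masks(p):
    h=cv2.cvtColor(p,cv2.COLOR_BGR2HSV).astype(int)
    return (h[...,1]<70)&(h[...,2]>135),(h[...,0]>100)&(h[...,0]<122)&(h[...,1]>120)
def bottles(p,P,region,z0,z1):
    w,b=masks(p);inz=(P[...,2]>z0)&(P[...,2]<z1)&region
    n,L,st,_=cv2.connectedComponentsWithStats((w&inz).astype(np.uint8))
    caps=P[b&inz&np.isfinite(P[...,2])];out=[]
    for i in range(1,n):
        if st[i,4]<80: continue
        m=L==i;q=P[m]
        (cx,cy),(a,bb),ang=cv2.minAreaRect((q[:,:2]*1000).astype(np.float32))
        c=np.array([cx,cy])/1000
        l=np.deg2rad(ang if a>bb else ang+90);ax=np.array([np.cos(l),np.sin(l)])
        dd=caps[:,:2]-c;near=dd[np.hypot(*dd.T)<.075]
        s=(near@ax).sum() if len(near) else 0
        if s<0: ax=-ax
        v,u=np.argwhere(m).mean(0)
        out.append((c,np.degrees(np.arctan2(ax[1],ax[0])),sorted([a,bb]),np.median(q[:,2]),len(near),(int(u),int(v))))
    return out
def go(x,y,z,yaw):
    """delta in tool axes to tool-down pose with jaw (tool y) at world yaw deg (mod 180)"""
    s=observe();r=R.from_rotvec(s["ee_rot"]);best=None
    for k in (0,180):
        a=np.radians(yaw+k);Y=np.array([np.cos(a),np.sin(a),0]);X=np.array([0,0,-1.])
        t=R.from_matrix(np.stack([X,Y,np.cross(X,Y)],1));rv=(r.inv()*t).as_rotvec()
        if best is None or np.linalg.norm(rv)<np.linalg.norm(best): best=rv
        print(" yaw opt",k,"turn",np.round(rv,3),"j7~",round(s["joints"][6],2))
    d=r.inv().apply(np.array([x,y,z])-s["position"])
    print("shift tool (now axes)",np.round(d,4),"world",np.round(np.array([x,y,z])-s["position"],4))
    t2=(r*R.from_rotvec(best)).inv().apply(np.array([x,y,z])-s["position"])
    print("shift after best turn",np.round(t2,4))
def st():
    s=observe();r=R.from_rotvec(s["ee_rot"]).as_matrix()
    print("t",round(s["clock"],2),"pos",np.round(s["position"],4),"jawyaw",round(np.degrees(np.arctan2(r[1,1],r[0,1])),1),"X",np.round(r[:,0],3),"F",np.round(s["force"],1),"w",round(float(s["width"]),3),"j",np.round(s["joints"],2))
E
python3 - <<'E'
from h import *
st()
for n in("top","scene"):
    p,P=cloud(n)
    r=np.zeros((480,640),bool)
    if n=="top": r[195:335,165:300]=1
    else: r[195:275,340:455]=1
    x,y,z=P[r].T;m=(z>.035)&(z<.052);ctr,rad=cv2.minEnclosingCircle(np.c_[x,y][m].astype(np.float32)*1000);print(n,"platter",ctr,rad,np.median(z[m]))
    for b in bottles(p,P,r,.066,.12):print([np.round(q,4) for q in b])
    m=(z>.095)&(z<.11);print("stud/nut",P[r][m].mean(0),m.sum())
p,P=cloud("top")
for u,v in[(358,232),(466,240),(461,305),(354,232),(405,270),(405,303),(350,298),(465,310),(357,155),(475,163),(473,236),(353,228),(320,322)]:print((u,v),np.round(P[v,u],3))
w,b=masks(p);r=np.zeros((480,640),bool);r[285:320,335:480]=1
q=P[b&r];q=q[q[:,2]>.07];print("front",q.min(0),q.max(0));f=cv2.fitLine((q[:,:2]*1000).astype(np.float32),cv2.DIST_L2,0,.01,.01).ravel();print(f)
E
```

```text
t 0.1 pos [0.238  0.5775 0.226 ] jawyaw 67.6 X [-0.    -0.001 -1.   ] F [-0.6 -0.4  0.4] w 0.999 j [-1.28  0.44  0.02  1.57 -0.01  1.13 -0.08]
top platter (528.3512573242188, 250.40809631347656) 159.98284912109375 0.043409351844344135
[array([0.611 , 0.2606]), np.float64(9.6595), array([34.7527, 83.6356]), np.float64(0.0791), np.int64(62), array([231, 234])]
[array([0.5405, 0.163 ]), np.float64(-167.7624), array([34.2124, 83.3283]), np.float64(0.0789), np.int64(74), array([264, 259])]
[array([0.5137, 0.3393]), np.float64(-172.6808), array([35.3118, 82.4134]), np.float64(0.0791), np.int64(73), array([200, 267])]
[array([0.529 , 0.2511]), np.float64(29.0245), array([46.2023, 48.4642]), np.float64(0.0851), np.int64(0), array([232, 262])]
stud/nut [0.52861449 0.25032762 0.10059571] 33
scene platter (531.323486328125, 245.62158203125) 165.6157989501953 0.042435626486991285
[array([0.517 , 0.3367]), np.float64(-169.646), array([35.5813, 83.7665]), np.float64(0.0778), np.int64(7), array([425, 216])]
[array([0.5466, 0.1614]), np.float64(15.4703), array([35.6654, 85.729 ]), np.float64(0.0781), np.int64(0), array([372, 225])]
[array([0.6135, 0.2564]), np.float64(13.7505), array([38.3415, 84.8921]), np.float64(0.0784), np.int64(0), array([409, 235])]
stud/nut [0.53387591 0.2461716  0.09999371] 22
(358, 232) [ 0.637 -0.099  0.022]
(466, 240) [ 0.61  -0.4    0.067]
(461, 305) [ 0.425 -0.376  0.084]
(354, 232) [ 0.641 -0.088  0.005]
(405, 270) [ 0.527 -0.233  0.028]
(405, 303) [nan nan nan]
(350, 298) [ 0.438 -0.075  0.08 ]
(465, 310) [ 0.412 -0.385  0.088]
(357, 155) [ 0.884 -0.095 -0.006]
(475, 163) [ 0.833 -0.429  0.083]
(473, 236) [ 0.617 -0.414  0.089]
(353, 228) [ 0.639 -0.082  0.061]
(320, 322) [0.377 0.006 0.003]
front [ 0.41162818 -0.3973906   0.07021141] [ 0.45144882 -0.0612854   0.09669144]
[ 8.1316188e-02  9.9668837e-01  4.3060437e+02 -2.2883681e+02]
```

```bash
python3 - <<'E'
import cv2
a=cv2.imread("pics/top0.png")
cv2.imwrite("pics/crop0.png",cv2.resize(a[135:335,90:490],None,fx=2,fy=2,interpolation=2))
E
```

```text
(no output)
```

View pics/crop0.png

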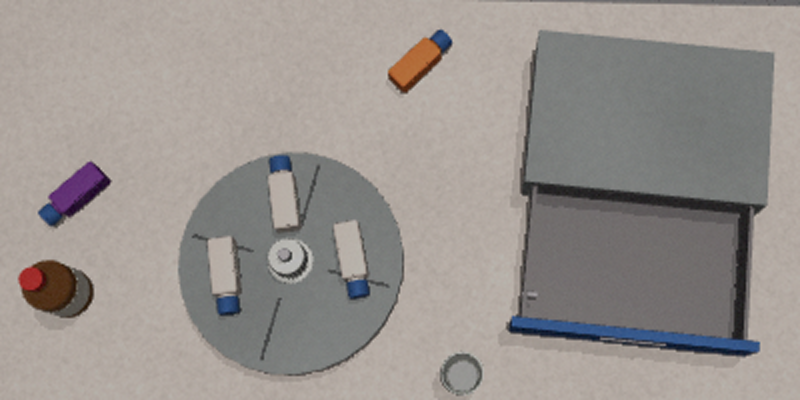

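The crop shows the three white, blue-capped bottles on the platter at (283,198), (223,258) and (350,250). The purple and orange look-alikes are off it. I start with the right-hand bottle, at about (0.541, 0.163).

```bash
python3 -c "
from h import *
go(.541,.163,.22,102)"
```

```text
yaw opt 0 turn [-0.6   -0.     0.001] j7~ -0.08
 yaw opt 180 turn [2.541e+00 1.000e-03 0.000e+00] j7~ -0.08
shift tool (now axes) [ 0.0066 -0.2679  0.4381] world [ 0.303  -0.4147 -0.0064]
shift after best turn [ 0.0064 -0.4686  0.2101]
```

```bash
python3 -m handwheel '[[0.65,0,0,0,-0.15,0,0],[0.65,0,0,0,-0.15,0,0],[0.65,0,0,0,-0.15,0,0],[0.65,0,0,0,-0.15,0,0],[0.65,0,-0.042,0.019,0,0,0],[0.65,0,-0.042,0.019,0,0,0],[0.65,0,-0.042,0.019,0,0,0],[0.65,0,-0.042,0.019,0,0,0],[0.65,0,-0.042,0.019,0,0,0],[0.65,0,-0.042,0.019,0,0,0]]' 20
python3 -m handwheel '[[0.65,0,-0.042,0.019,0,0,0],[0.65,0,-0.042,0.019,0,0,0],[0.65,0,-0.042,0.019,0,0,0],[0.65,0,-0.042,0.019,0,0,0],[0.65,0,-0.042,0.019,0,0,0],[0.65,0,0,0,0,0,0],[0.65,0,0,0,0,0,0]]'
python3 - <<'E'
from h import *
st()
p,P=cloud("wrist");cv2.imwrite("pics/w1.png",p)
for b in bottles(p,P,np.ones((480,640),bool),.066,.12):print([np.round(q,4) for q in b])
go(.541,.163,.055,102)
E
```

```text
clock: 1.25
position: [0.4028, 0.3534, 0.2268]
ee_rot: [-0.164, 1.564, 0.164]
force: [0.7, 1.0, -0.1]
width: 0.649
clock: 1.95
position: [0.5389, 0.1682, 0.2265]
ee_rot: [-0.162, 1.565, 0.162]
force: [0.4, 0.5, -0.2]
width: 0.649
t 1.95 pos [0.5389 0.1682 0.2265] jawyaw 101.8 X [-0. -0. -1.] F [ 0.4  0.5 -0.2] w 0.649 j [-0.45  0.34  0.07  1.73 -0.03  1.08  1.4 ]
[array([0.4007, 0.0091]), np.float64(102.2293), array([ 8.4755, 39.407 ]), np.float64(0.0702), np.int64(0), array([153,   5])]
[array([ 0.4862, -0.0911]), np.float64(86.076), array([ 7.4639, 15.7712]), np.float64(0.0693), np.int64(787), array([20, 94])]
[array([0.5119, 0.3383]), np.float64(-170.3306), array([36.2172, 88.5289]), np.float64(0.0808), np.int64(15), array([516, 231])]
[array([0.5337, 0.2515]), np.float64(94.6103), array([37.5744, 50.1704]), np.float64(0.0864), np.int64(0), array([413, 239])]
[array([0.5582, 0.1669]), np.float64(12.6211), array([33.282, 45.502]), np.float64(0.0811), np.int64(0), array([313, 245])]
[array([0.5736, 0.2562]), np.float64(84.1198), array([12.003 , 36.1066]), np.float64(0.0806), np.int64(0), array([409, 279])]
[array([ 0.6493, -0.0881]), np.float64(85.7009), array([17.5913, 19.8468]), np.float64(0.0902), np.int64(0), array([  9, 285])]
 yaw opt 0 turn [-0.001 -0.001 -0.001] j7~ 1.4
 yaw opt 180 turn [ 3.141e+00 -1.000e-03  1.000e-03] j7~ 1.4
shift tool (now axes) [ 0.1715 -0.0073  0.0015] world [ 0.0029 -0.0068 -0.1715]
shift after best turn [ 0.1715 -0.0072  0.0014]
```

View pics/w1.png

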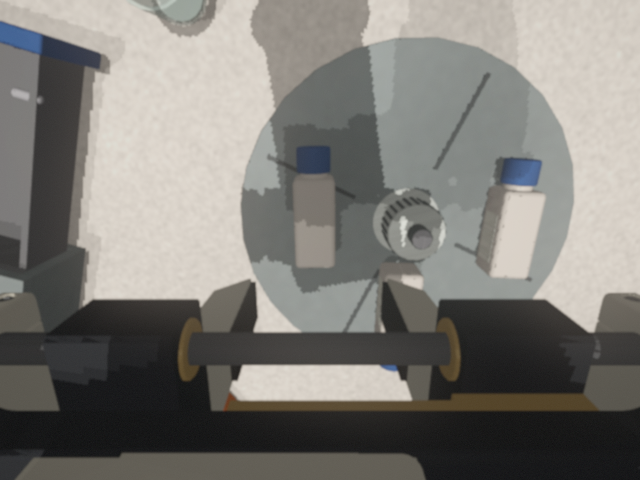

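The wrist view shows bottle 1 straight below, in shadow, body centre at about (315,223), aligned with the image. The nut is at (410,225) and bottle 2 at (513,232).

```bash
cat >> h.py <<'E'
def ray(n,u,v,z):
    c=get_calibration(n);K=np.array(c["camera_matrix"]);T=np.array(c["pose"])
    d=T[:3,:3]@np.linalg.solve(K,[u,v,1]);o=T[:3,3];return (o+d*(z-o[2])/d[2])[:2]
E
python3 - <<'E'
from h import *
for q in[(315,176),(315,268),(295,223),(335,223),(315,223)]:print(q,ray("wrist",*q,.081))
c=ray("wrist",315,223,.081);go(c[0],c[1],.055,102)
E
```

```text
(315, 176) [0.49924787 0.15733203]
(315, 268) [0.57959539 0.17411462]
(295, 223) [0.54232989 0.14869885]
(335, 223) [0.53517097 0.18246782]
(315, 223) [0.53875047 0.16558314]
 yaw opt 0 turn [-0.001 -0.001 -0.001] j7~ 1.4
 yaw opt 180 turn [ 3.141e+00 -1.000e-03  1.000e-03] j7~ 1.4
shift tool (now axes) [ 1.715e-01 -4.300e-03 -1.000e-04] world [ 0.0007 -0.0042 -0.1715]
shift after best turn [ 0.1715 -0.0042 -0.0002]
```

```bash
python3 -m handwheel '[[0.65,0.04,-0.004,0,0,0,0],[0.65,0.04,0,0,0,0,0],[0.65,0.04,0,0,0,0,0],[0.65,0.03,0,0,0,0,0],[0.65,0.021,0,0,0,0,0],[0.65,0,0,0,0,0,0],[0.3,0,0,0,0,0,0],[0.3,0,0,0,0,0,0],[0.3,0,0,0,0,0,0],[0.3,0,0,0,0,0,0]]' 25
```

```text
clock: 3.0
position: [0.5401, 0.1658, 0.057]
ee_rot: [-0.164, 1.562, 0.165]
force: [-0.5, -0.2, 6.1]
width: 0.386
```

```bash
python3 -m handwheel '[[0.2,-0.03,0,0,0,0,0],[0.2,-0.04,0,0,0,0,0],[0.2,-0.04,0,0,0,0,0],[0.2,0,0,0,0,0,0]]'; python3 -c "
from h import *
st();go(.519,-.331,.15,85.3)"
```

```text
clock: 3.4
position: [0.5424, 0.1665, 0.1715]
ee_rot: [-0.161, 1.555, 0.166]
force: [1.3, -0.6, -0.5]
width: 0.391
t 3.4 pos [0.5424 0.1665 0.1715] jawyaw 102.0 X [ 0.009  0.004 -1.   ] F [ 1.3 -0.6 -0.5] w 0.391 j [-0.44  0.39  0.06  1.8  -0.03  0.95  1.42]
 yaw opt 0 turn [ 0.291  0.009 -0.003] j7~ 1.42
 yaw opt 180 turn [-2.851  0.005  0.013] j7~ 1.42
shift tool (now axes) [ 0.0195 -0.4819 -0.1262] world [-0.0234 -0.4975 -0.0215]
shift after best turn [ 0.0215 -0.4977  0.0174]
```

```bash
python3 -m handwheel '[[0.2,0,0,0,0.145,0,0],[0.2,0,0,0,0.145,0,0],[0.2,0,-0.045,0.0015,0,0,0],[0.2,0,-0.045,0.0015,0,0,0],[0.2,0,-0.045,0.0015,0,0,0],[0.2,0,-0.045,0.0015,0,0,0],[0.2,0,-0.045,0.0015,0,0,0],[0.2,0,-0.045,0.0015,0,0,0],[0.2,0,-0.045,0.0015,0,0,0],[0.2,0,-0.045,0.0015,0,0,0]]'
python3 -m handwheel '[[0.2,0,-0.045,0.0015,0,0,0],[0.2,0,-0.045,0.0015,0,0,0],[0.2,0,-0.045,0.0015,0,0,0],[0.2,0,0,0,0,0,0],[0.2,0,0,0,0,0,0]]'
python3 - <<'E'
from h import *
st()
p,P=cloud("wrist");cv2.imwrite("pics/w2.png",p)
p,P=cloud("top");cv2.imwrite("pics/t2.png",p)
go(.519,-.331,.05,85.3)
E
```

```text
clock: 4.4
position: [0.5216, -0.1961, 0.1656]
ee_rot: [0.064, 1.57, -0.063]
force: [0.6, -0.3, -1.0]
width: 0.39
clock: 4.9
position: [0.5149, -0.3305, 0.1652]
ee_rot: [0.066, 1.57, -0.066]
force: [0.8, 1.0, -1.8]
width: 0.391
t 4.9 pos [ 0.5149 -0.3305  0.1652] jawyaw 85.2 X [-0.001  0.    -1.   ] F [ 0.8  1.  -1.8] w 0.391 j [ 0.3   0.47  0.26  1.7  -0.14  0.99  2.1 ]
 yaw opt 0 turn [ 0.002 -0.    -0.001] j7~ 2.1
 yaw opt 180 turn [-3.139e+00  2.000e-03 -1.000e-03] j7~ 2.1
shift tool (now axes) [ 0.1153 -0.003   0.0034] world [ 0.0031 -0.0031 -0.1153]
shift after best turn [ 0.1153 -0.0028  0.0033]
```

View pics/w2.png

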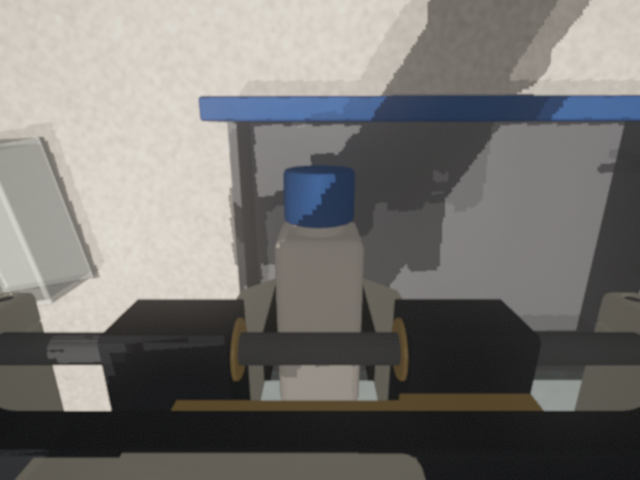

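The wrist view shows the bottle held squarely over the drawer. The side wall is at column ~240-253 and the front's top edge at rows 97-120. I check the walls by ray before lowering.

```bash
python3 - <<'E'
from h import *
for q,z in[((254,126),.018),((240,122),.07),((238,124),.07),((400,120),.087),((400,97),.087),((200,108),.087)]:print(q,ray("wrist",*q,z))
print(observe()["position"])
E
```

```text
(254, 126) [ 0.43201348 -0.37455808]
(240, 122) [ 0.4293074  -0.37468339]
(238, 124) [ 0.4304594  -0.37619101]
(400, 120) [ 0.43642577 -0.27235755]
(400, 97) [ 0.42308515 -0.27216935]
(200, 108) [ 0.41964025 -0.39447061]
[ 0.51589601 -0.32789539  0.16532349]
```

```bash
python3 -m handwheel '[[0.2,0.03,0,0,0,0,0],[0.2,0.035,0,0,0,0,0],[0.2,0.035,0,0,0,0,0],[0.2,0.025,0,0,0,0,0],[0.2,0.008,0,0,0,0,0],[0.2,0,0,0,0,0,0],[0.2,0,0,0,0,0,0]]'
```

```text
clock: 5.7
position: [0.5168, -0.3291, 0.034]
ee_rot: [0.062, 1.568, -0.063]
force: [-0.1, -0.6, -1.0]
width: 0.393
```

```bash
python3 -m handwheel '[[0.2,0.003,0,0,0,0,0],[0.2,0,0,0,0,0,0],[0.55,0,0,0,0,0,0],[0.55,0,0,0,0,0,0],[0.55,0,0,0,0,0,0],[0.55,-0.03,0,0,0,0,0],[0.55,-0.04,0,0,0,0,0],[0.55,-0.04,0,0,0,0,0],[0.55,-0.04,0,0,0,0,0],[0.55,0,0,0,0,0,0]]'
python3 - <<'E'
from h import *
st()
p,P=cloud("top");cv2.imwrite("pics/t3.png",p[180:340,150:500])
r=np.zeros((480,640),bool);r[195:335,165:300]=1
for b in bottles(p,P,r,.066,.12):print([np.round(q,4) for q in b])
go(.514,.339,.18,98)
go(.611,.2606,.18,100)
E
```

```text
clock: 6.7
position: [0.5184, -0.3313, 0.1857]
ee_rot: [0.061, 1.561, -0.067]
force: [0.8, -1.0, 0.1]
width: 0.553
t 6.7 pos [ 0.5184 -0.3313  0.1857] jawyaw 85.3 X [ 0.009 -0.004 -1.   ] F [ 0.8 -1.   0.1] w 0.553 j [ 0.3   0.45  0.27  1.68 -0.14  1.02  2.1 ]
[array([0.6111, 0.2606]), np.float64(9.0289), array([35.0872, 83.6672]), np.float64(0.0786), np.int64(61), array([230, 234])]
[array([0.5136, 0.3397]), np.float64(-171.4143), array([35.1485, 83.9758]), np.float64(0.0791), np.int64(73), array([200, 267])]
[array([0.5296, 0.2517]), np.float64(69.914), array([48.1231, 49.5388]), np.float64(0.0849), np.int64(0), array([232, 262])]
 yaw opt 0 turn [-0.221  0.005  0.003] j7~ 2.1
 yaw opt 180 turn [ 2.921  0.004 -0.008] j7~ 2.1
shift tool (now axes) [ 0.0011  0.6669 -0.0575] world [-0.0033  0.6694 -0.0028]
shift after best turn [0.0028 0.6633 0.0899]
 yaw opt 0 turn [-0.256  0.005  0.003] j7~ 2.1
 yaw opt 180 turn [ 2.886  0.004 -0.008] j7~ 2.1
shift tool (now axes) [0.0018 0.5966 0.0456] world [ 0.0937  0.591  -0.0028]
shift after best turn [0.0028 0.5657 0.1949]
```

View pics/t3.png

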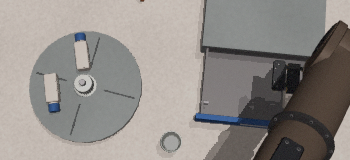

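The top view shows two bottles still on the platter in place, with the arm over the drawer. Next is the radial bottle.

```bash
python3 -m handwheel '[[0.65,0,0,0,-0.128,0,0],[0.65,0,0,0,-0.128,0,0],[0.65,0,0.0437,0.015,0,0,0],[0.65,0,0.0437,0.015,0,0,0],[0.65,0,0.0437,0.015,0,0,0],[0.65,0,0.0437,0.015,0,0,0],[0.65,0,0.0437,0.015,0,0,0],[0.65,0,0.0437,0.015,0,0,0],[0.65,0,0.0437,0.015,0,0,0],[0.65,0,0.0437,0.015,0,0,0]]'
python3 -m handwheel '[[0.65,0,0.0437,0.015,0,0,0],[0.65,0,0.0437,0.015,0,0,0],[0.65,0,0.0437,0.015,0,0,0],[0.65,0,0.0437,0.015,0,0,0],[0.65,0,0.0437,0.015,0,0,0],[0.65,0,0,0,0,0,0],[0.65,0,0,0,0,0,0]]'
python3 - <<'E'
from h import *
st()
p,P=cloud("wrist");cv2.imwrite("pics/w4.png",p)
go(.611,.263,.055,99.3)
E
```

```text
clock: 7.75
position: [0.5723, 0.0377, 0.1785]
ee_rot: [-0.138, 1.568, 0.138]
force: [0.6, 0.4, -0.8]
width: 0.648
clock: 8.45
position: [0.6077, 0.2654, 0.1778]
ee_rot: [-0.14, 1.569, 0.139]
force: [-0.8, -1.0, -0.2]
width: 0.65
t 8.45 pos [0.6077 0.2654 0.1778] jawyaw 100.2 X [-0.002 -0.001 -1.   ] F [-0.8 -1.  -0.2] w 0.65 j [-0.54  0.54  0.08  1.53 -0.04  1.08  1.29]
 yaw opt 0 turn [ 0.013 -0.002  0.001] j7~ 1.29
 yaw opt 180 turn [-3.129e+00 -2.000e-03 -3.000e-03] j7~ 1.29
shift tool (now axes) [ 0.1232 -0.0007  0.003 ] world [ 0.0028 -0.0003 -0.1232]
shift after best turn [ 0.1232 -0.0008  0.0027]
```

View pics/w4.png

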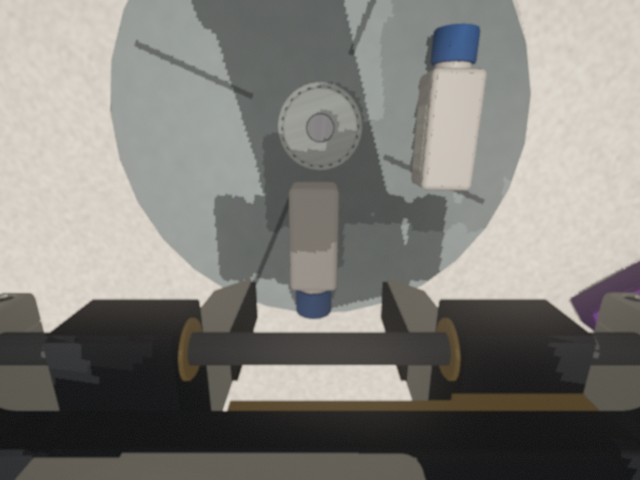

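The bottle body spans columns 291-338 and rows 183-292, centred at about (314,237). The nut is at (320,127).

```bash
python3 - <<'E'
from h import *
c=ray("wrist",314.5,238,.081);print(c,"nut",ray("wrist",320,125,.086),ray("wrist",320,127,.103));go(c[0],c[1],.057,100.2)
E
```

```text
[0.60717093 0.25873356] nut [0.52833296 0.24877929] [0.52952024 0.24896444]
 yaw opt 0 turn [-0.003 -0.002  0.001] j7~ 1.29
 yaw opt 180 turn [3.139e+00 2.000e-03 3.000e-03] j7~ 1.29
shift tool (now axes) [ 0.1212 -0.0042 -0.0015] world [-0.001  -0.0046 -0.1212]
shift after best turn [ 0.1212 -0.0043 -0.0018]
```

```bash
python3 -m handwheel '[[0.65,0.035,-0.004,0.001,0,0,0],[0.65,0.04,0,0,0,0,0],[0.65,0.03,0,0,0,0,0],[0.65,0.016,0,0,0,0,0],[0.65,0,0,0,0,0,0],[0.3,0,0,0,0,0,0],[0.3,0,0,0,0,0,0],[0.3,0,0,0,0,0,0],[0.3,0,0,0,0,0,0],[0.3,0,0,0,0,0,0]]' 25
python3 -m handwheel '[[0.2,-0.03,0,0,0,0,0],[0.2,-0.04,0,0,0,0,0],[0.2,-0.04,0,0,0,0,0],[0.2,0,0,0,0,0,0]]'; python3 -c "
from h import *
st();go(.512,-.235,.16,85.3)"
```

```text
clock: 9.5
position: [0.6113, 0.2609, 0.0602]
ee_rot: [-0.137, 1.564, 0.138]
force: [-0.6, -0.4, 7.2]
width: 0.384
clock: 9.9
position: [0.6135, 0.2617, 0.1752]
ee_rot: [-0.134, 1.557, 0.14]
force: [0.8, 0.4, -2.5]
width: 0.391
t 9.9 pos [0.6135 0.2617 0.1752] jawyaw 100.0 X [ 0.009  0.004 -1.   ] F [ 0.8  0.4 -2.5] w 0.391 j [-0.53  0.54  0.08  1.54 -0.05  1.06  1.3 ]
 yaw opt 0 turn [ 0.257  0.009 -0.004] j7~ 1.3
 yaw opt 180 turn [-2.885  0.006  0.013] j7~ 1.3
shift tool (now axes) [ 0.0121 -0.4715 -0.1866] world [-0.1015 -0.4967 -0.0152]
shift after best turn [ 0.0152 -0.5034 -0.0605]
```

```bash
python3 -m handwheel '[[0.2,0,0,0,0.128,0,0],[0.2,0,0,0,0.128,0,0],[0.2,0,-0.0455,-0.0055,0,0,0],[0.2,0,-0.0455,-0.0055,0,0,0],[0.2,0,-0.0455,-0.0055,0,0,0],[0.2,0,-0.0455,-0.0055,0,0,0],[0.2,0,-0.0455,-0.0055,0,0,0],[0.2,0,-0.0455,-0.0055,0,0,0],[0.2,0,-0.0455,-0.0055,0,0,0],[0.2,0,-0.0455,-0.0055,0,0,0]]'
python3 -m handwheel '[[0.2,0,-0.0455,-0.0055,0,0,0],[0.2,0,-0.0455,-0.0055,0,0,0],[0.2,0,-0.0455,-0.0055,0,0,0],[0.2,0,0,0,0,0,0],[0.2,0,0,0,0,0,0]]'
python3 -c "
from h import *
st();go(.512,-.233,.036,85.3)"
```

```text
clock: 10.9
position: [0.5363, -0.1005, 0.1685]
ee_rot: [0.063, 1.57, -0.063]
force: [0.7, -1.0, -0.9]
width: 0.388
clock: 11.4
position: [0.5089, -0.2348, 0.1684]
ee_rot: [0.066, 1.57, -0.066]
force: [-0.1, 0.7, -1.8]
width: 0.39
t 11.4 pos [ 0.5089 -0.2348  0.1684] jawyaw 85.2 X [-0.001  0.    -1.   ] F [-0.1  0.7 -1.8] w 0.39 j [ 0.16  0.39  0.24  1.82 -0.11  0.94  1.93]
 yaw opt 0 turn [-0.002 -0.001 -0.   ] j7~ 1.93
 yaw opt 180 turn [ 3.14e+00 -0.00e+00  1.00e-03] j7~ 1.93
shift tool (now axes) [0.1324 0.0021 0.003 ] world [ 0.0031  0.0018 -0.1324]
shift after best turn [0.1324 0.0021 0.003 ]
```

```bash
python3 -m handwheel '[[0.2,0.035,0,0.001,0,0,0],[0.2,0.035,0,0,0,0,0],[0.2,0.035,0,0,0,0,0],[0.2,0.02,0,0,0,0,0],[0.2,0.007,0,0,0,0,0],[0.2,0,0,0,0,0,0],[0.2,0,0,0,0,0,0]]'
python3 -m handwheel '[[0.2,0.003,0,0,0,0,0],[0.2,0,0,0,0,0,0],[0.55,0,0,0,0,0,0],[0.55,0,0,0,0,0,0],[0.55,0,0,0,0,0,0],[0.55,-0.03,0,0,0,0,0],[0.55,-0.04,0,0,0,0,0],[0.55,-0.04,0,0,0,0,0],[0.55,-0.04,0,0,0,0,0],[0.55,0,0,0,0,0,0]]'
python3 - <<'E'
from h import *
st()
p,P=cloud("top");cv2.imwrite("pics/t5.png",p[180:340,150:500])
r=np.zeros((480,640),bool);r[195:335,165:300]=1
for b in bottles(p,P,r,.066,.12):print([np.round(q,4) for q in b])
p,P=cloud("wrist");cv2.imwrite("pics/w5.png",p)
go(.512,.341,.18,98)
E
```

```text
clock: 12.1
position: [0.5117, -0.2333, 0.0377]
ee_rot: [0.063, 1.568, -0.063]
force: [0.4, -0.4, -1.4]
width: 0.392
clock: 13.1
position: [0.5136, -0.2352, 0.1893]
ee_rot: [0.062, 1.561, -0.066]
force: [1.3, -0.1, 0.0]
width: 0.552
t 13.1 pos [ 0.5136 -0.2352  0.1893] jawyaw 85.3 X [ 0.009 -0.003 -1.   ] F [ 1.3 -0.1  0. ] w 0.552 j [ 0.15  0.37  0.25  1.8  -0.11  0.98  1.93]
[array([0.5137, 0.3394]), np.float64(-171.3153), array([35.5931, 82.6468]), np.float64(0.0794), np.int64(72), array([200, 267])]
[array([0.5287, 0.2505]), np.float64(79.8731), array([47.7689, 47.8867]), np.float64(0.0853), np.int64(0), array([232, 262])]
 yaw opt 0 turn [-0.221  0.002  0.001] j7~ 1.93
 yaw opt 180 turn [ 2.921e+00  1.000e-03 -3.000e-03] j7~ 1.93
shift tool (now axes) [ 0.0044  0.5731 -0.0457] world [ 0.0008  0.5749 -0.0047]
shift after best turn [0.0047 0.5692 0.0808]
```

View pics/w5.png

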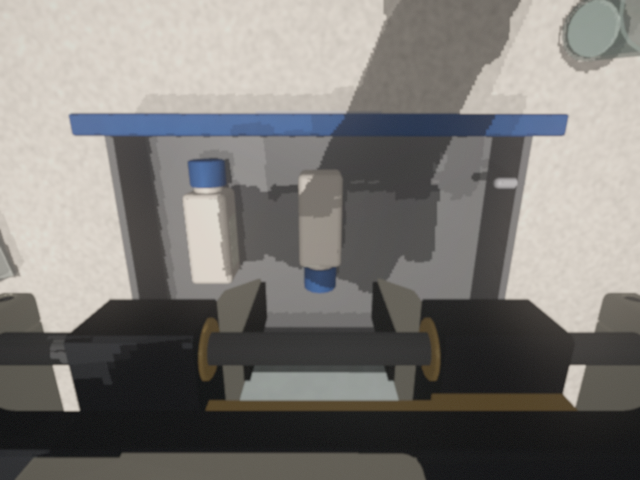

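Two bottles lie flat and apart in the drawer, at (210,235) and (320,220). A small peg juts from the left wall at (505,183), so I'll put the third one at y≈+80 mm to clear it. Next is the last bottle.

```bash
python3 -m handwheel '[[0.65,0,0,0,-0.111,0,0],[0.65,0,0,0,-0.11,0,0],[0.65,0,0.0438,0.0062,0,0,0],[0.65,0,0.0438,0.0062,0,0,0],[0.65,0,0.0438,0.0062,0,0,0],[0.65,0,0.0438,0.0062,0,0,0],[0.65,0,0.0438,0.0062,0,0,0],[0.65,0,0.0438,0.0062,0,0,0],[0.65,0,0.0438,0.0062,0,0,0],[0.65,0,0.0438,0.0062,0,0,0]]'
python3 -m handwheel '[[0.65,0,0.0438,0.0062,0,0,0],[0.65,0,0.0438,0.0062,0,0,0],[0.65,0,0.0438,0.0062,0,0,0],[0.65,0,0.0438,0.0062,0,0,0],[0.65,0,0.0438,0.0062,0,0,0],[0.65,0,0,0,0,0,0],[0.65,0,0,0,0,0,0]]'
python3 - <<'E'
from h import *
st()
p,P=cloud("wrist");cv2.imwrite("pics/w6.png",p[100:400])
go(.512,.341,.057,98.5)
E
```

```text
clock: 14.2
position: [0.5096, 0.1217, 0.1822]
ee_rot: [-0.11, 1.571, 0.11]
force: [2.4, -0.7, 0.6]
width: 0.65
clock: 14.9
position: [0.5097, 0.3419, 0.1816]
ee_rot: [-0.113, 1.571, 0.111]
force: [0.9, -1.0, 1.0]
width: 0.651
t 14.9 pos [0.5097 0.3419 0.1816] jawyaw 98.2 X [-0.003 -0.002 -1.   ] F [ 0.9 -1.   1. ] w 0.651 j [-0.69  0.46  0.01  1.66 -0.01  1.03  1.04]
 yaw opt 0 turn [-0.008 -0.002  0.002] j7~ 1.04
 yaw opt 180 turn [3.133e+00 3.000e-03 4.000e-03] j7~ 1.04
shift tool (now axes) [0.125  0.0008 0.0019] world [ 0.0015  0.0007 -0.125 ]
shift after best turn [0.125  0.0005 0.0016]
```

View pics/w6.png

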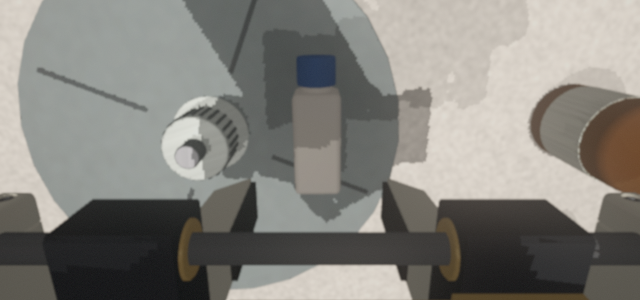

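Bottle body centre at (317,240) in the full frame. The nut is to the left and the reagent bottle is clear on the right.

```bash
python3 - <<'E'
from h import *
c=ray("wrist",317,240,.081);print(c,ray("wrist",550,220,.1));go(c[0],c[1],.057,98.2)
E
```

```text
[0.51177466 0.33774783] [0.46944742 0.49193389]
 yaw opt 0 turn [-0.003 -0.002  0.002] j7~ 1.04
 yaw opt 180 turn [3.139e+00 3.000e-03 4.000e-03] j7~ 1.04
shift tool (now axes) [ 0.125  -0.0024  0.0013] world [ 0.0013 -0.0025 -0.125 ]
shift after best turn [ 0.125  -0.0027  0.001 ]
```

```bash
python3 -m handwheel '[[0.65,0.035,-0.002,0.001,0,0,0],[0.65,0.04,0,0,0,0,0],[0.65,0.03,0,0,0,0,0],[0.65,0.02,0,0,0,0,0],[0.65,0.002,0,0,0,0,0],[0.3,0,0,0,0,0,0],[0.3,0,0,0,0,0,0],[0.3,0,0,0,0,0,0],[0.3,0,0,0,0,0,0],[0.3,0,0,0,0,0,0]]' 25
python3 -m handwheel '[[0.2,-0.03,0,0,0,0,0],[0.2,-0.04,0,0,0,0,0],[0.2,-0.04,0,0,0,0,0],[0.2,0,0,0,0,0,0]]'; python3 -c "
from h import *
st();go(.533,-.153,.16,85.3)"
```

```text
clock: 15.95
position: [0.5131, 0.3399, 0.0579]
ee_rot: [-0.109, 1.566, 0.111]
force: [0.4, -0.1, 3.2]
width: 0.393
clock: 16.35
position: [0.5149, 0.3414, 0.1726]
ee_rot: [-0.106, 1.56, 0.114]
force: [-0.4, 0.9, -1.3]
width: 0.388
t 16.35 pos [0.5149 0.3414 0.1726] jawyaw 98.0 X [ 0.007  0.006 -1.   ] F [-0.4  0.9 -1.3] w 0.388 j [-0.68  0.46  0.01  1.67 -0.01  1.    1.05]
 yaw opt 0 turn [ 0.222  0.007 -0.006] j7~ 1.05
 yaw opt 180 turn [-2.92   0.008  0.011] j7~ 1.05
shift tool (now axes) [ 0.0099 -0.4922 -0.0511] world [ 0.0181 -0.4944 -0.0126]
shift after best turn [ 0.0126 -0.4913  0.0586]
```

```bash
python3 -m handwheel '[[0.2,0,0,0,0.111,0,0],[0.2,0,0,0,0.111,0,0],[0.2,0,-0.0447,0.0053,0,0,0],[0.2,0,-0.0447,0.0053,0,0,0],[0.2,0,-0.0447,0.0053,0,0,0],[0.2,0,-0.0447,0.0053,0,0,0],[0.2,0,-0.0447,0.0053,0,0,0],[0.2,0,-0.0447,0.0053,0,0,0],[0.2,0,-0.0447,0.0053,0,0,0],[0.2,0,-0.0447,0.0053,0,0,0]]'
python3 -m handwheel '[[0.2,0,-0.0447,0.0053,0,0,0],[0.2,0,-0.0447,0.0053,0,0,0],[0.2,0,-0.0447,0.0053,0,0,0],[0.2,0,0,0,0,0,0],[0.2,0,0,0,0,0,0]]'
python3 -c "
from h import *
st();go(.533,-.153,.033,85.3)
p,P=cloud('wrist');cv2.imwrite('pics/w7.png',p)"
```

```text
clock: 17.35
position: [0.5247, -0.022, 0.1664]
ee_rot: [0.064, 1.57, -0.064]
force: [1.3, 0.3, -2.2]
width: 0.391
clock: 17.85
position: [0.5295, -0.1565, 0.1661]
ee_rot: [0.067, 1.571, -0.067]
force: [-0.1, 0.2, -1.9]
width: 0.391
t 17.85 pos [ 0.5295 -0.1565  0.1661] jawyaw 85.1 X [-0.001  0.    -1.   ] F [-0.1  0.2 -1.9] w 0.391 j [ 0.04  0.38  0.2   1.84 -0.09  0.93  1.76]
 yaw opt 0 turn [-0.003 -0.001  0.   ] j7~ 1.76
 yaw opt 180 turn [3.139e+00 0.000e+00 1.000e-03] j7~ 1.76
shift tool (now axes) [0.1331 0.0038 0.0033] world [ 0.0035  0.0035 -0.1331]
shift after best turn [0.1331 0.0038 0.0032]
```

View pics/w7.png

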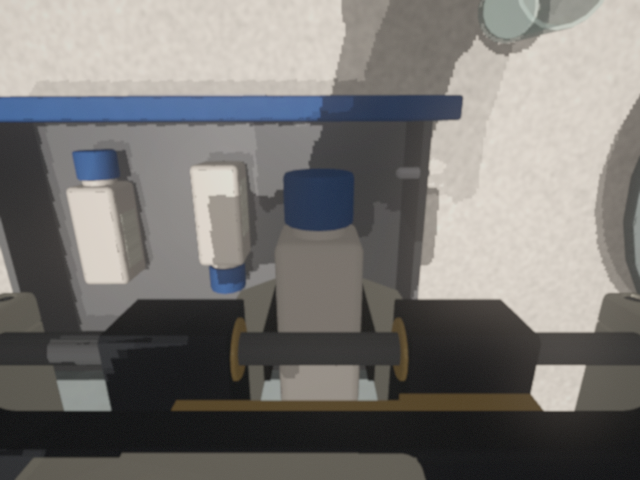

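The third bottle is held over the free slot. Its neighbour is at (222,215), the peg at (408,173), and it has clearance on both sides.

```bash
python3 -m handwheel '[[0.2,0.035,0.001,0,0,0,0],[0.2,0.035,0,0,0,0,0],[0.2,0.035,0,0,0,0,0],[0.2,0.022,0,0,0,0,0],[0.2,0.006,0,0,0,0,0],[0.2,0,0,0,0,0,0],[0.2,0,0,0,0,0,0]]'
python3 -m handwheel '[[0.2,0.003,0,0,0,0,0],[0.2,0,0,0,0,0,0],[0.55,0,0,0,0,0,0],[0.55,0,0,0,0,0,0],[0.55,0,0,0,0,0,0],[0.55,-0.03,0,0,0,0,0],[0.55,-0.04,0,0,0,0,0],[0.55,-0.04,0,0,0,0,0],[0.55,-0.04,0,0,0,0,0],[0.55,0,0,0,0,0,0]]'
python3 - <<'E'
from h import *
st()
p,P=cloud("wrist");cv2.imwrite("pics/w8.png",p)
go(.375,-.23,.2,85.3)
E
```

```text
clock: 18.6
position: [0.5312, -0.1538, 0.0348]
ee_rot: [0.064, 1.568, -0.063]
force: [0.1, 0.8, -1.0]
width: 0.392
clock: 19.6
position: [0.5333, -0.1553, 0.1862]
ee_rot: [0.064, 1.561, -0.065]
force: [0.2, -0.3, -0.7]
width: 0.553
t 19.6 pos [ 0.5333 -0.1553  0.1862] jawyaw 85.3 X [ 0.009 -0.002 -1.   ] F [ 0.2 -0.3 -0.7] w 0.553 j [ 0.03  0.35  0.2   1.82 -0.09  0.97  1.76]
 yaw opt 0 turn [0.    0.006 0.   ] j7~ 1.76
 yaw opt 180 turn [-3.142e+00 -1.000e-03  9.000e-03] j7~ 1.76
shift tool (now axes) [-0.0173 -0.0878 -0.1502] world [-0.157  -0.0752  0.0165]
shift after best turn [-0.0165 -0.0878 -0.1503]
```

View pics/w8.png

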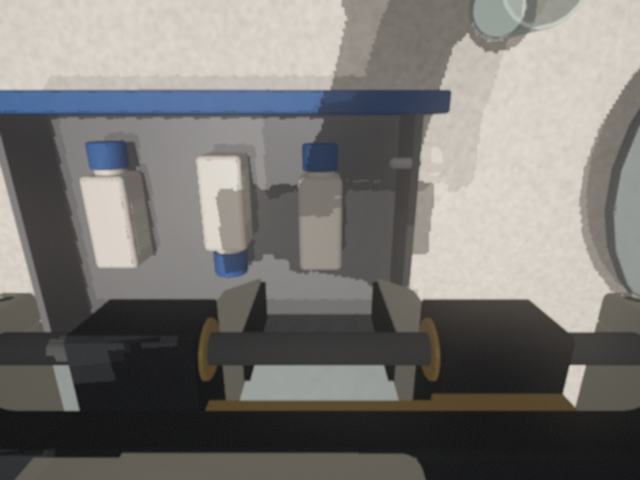

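All three bottles lie flat, side by side, at (115,215), (223,200) and (320,215). The list says 3 to 4, and no fourth white bottle is visible. Next I move to the front of the drawer.

```bash
python3 -m handwheel '[[0,0,-0.02,-0.04,0,0,0],[0,0,-0.02,-0.04,0,0,0],[0,0,-0.02,-0.04,0,0,0],[0,0,-0.02,-0.04,0,0,0],[0,0.04,0,0,0,0,0],[0,0.04,0,0,0,0,0],[0,0.035,0,0,0,0,0],[0,0.015,0,0,0,0,0],[0,0,0,0,0,0,0],[0,0,0,0,0,0,0]]' 25
python3 -c "
from h import *
st();go(.4135,-.223,.05,85.3)"
```

```text
clock: 20.65
position: [0.3637, -0.2208, 0.0504]
ee_rot: [0.065, 1.571, -0.064]
force: [-0.4, 0.5, 0.0]
width: 0.003
t 20.65 pos [ 0.3637 -0.2208  0.0504] jawyaw 85.3 X [-0.002  0.001 -1.   ] F [-0.4  0.5  0. ] w 0.003 j [ 0.26  0.38  0.21  2.25 -0.15  0.53  2.07]
 yaw opt 0 turn [-0.    -0.002 -0.   ] j7~ 2.07
 yaw opt 180 turn [ 3.142e+00 -1.000e-03  3.000e-03] j7~ 2.07
shift tool (now axes) [0.0004 0.0019 0.0498] world [ 0.0498 -0.0022 -0.0004]
shift after best turn [0.0004 0.0019 0.0498]
```

```bash
python3 -m handwheel '[[0,0,0,0.02,0,0,0],[0,0,0,0.015,0,0,0],[0,0,0,0.01,0,0,0],[0,0,0,0.01,0,0,0],[0,0,0,0.012,0,0,0],[0,0,0,0.014,0,0,0],[0,0,0,0.015,0,0,0],[0,0,0,0.015,0,0,0],[0,0,0,0.015,0,0,0],[0,0,0,0.015,0,0,0]]'
python3 -m handwheel '[[0,0,0,0.015,0,0,0],[0,0,0,0.015,0,0,0],[0,0,0,0.015,0,0,0],[0,0,0,0.012,0,0,0],[0,0,0,0.01,0,0,0],[0,0,0,0.01,0,0,0],[0,0,0,0.008,0,0,0]]'
```

```text
clock: 21.65
position: [0.5052, -0.2326, 0.0508]
ee_rot: [0.065, 1.57, -0.064]
force: [-1.9, 0.8, 1.3]
width: 0.005
clock: 22.35
position: [0.5901, -0.2394, 0.0507]
ee_rot: [0.064, 1.57, -0.064]
force: [-2.7, 0.0, 1.2]
width: 0.006
```

```bash
python3 -m handwheel '[[0,0,0,0.005,0,0,0],[0,0,0,0.005,0,0,0],[0,0,0,0.004,0,0,0],[0,0,0,0,0,0,0]]'; python3 -m handwheel '[[0,0,0,0.004,0,0,0],[0,0,0,0.004,0,0,0],[0,0,0,0,0,0,0]]'
python3 - <<'E'
from h import *
p,P=cloud("top");cv2.imwrite("pics/t9.png",cv2.resize(p[140:300,320:500],None,fx=3,fy=3))
E
```

```text
clock: 22.75
position: [0.603, -0.2405, 0.0503]
ee_rot: [0.065, 1.571, -0.064]
force: [-2.8, -0.1, -0.6]
width: 0.005
clock: 23.05
position: [0.6027, -0.2405, 0.05]
ee_rot: [0.069, 1.585, -0.063]
force: [-32.7, 5.9, 23.6]
width: 0.001
```

View pics/t9.png

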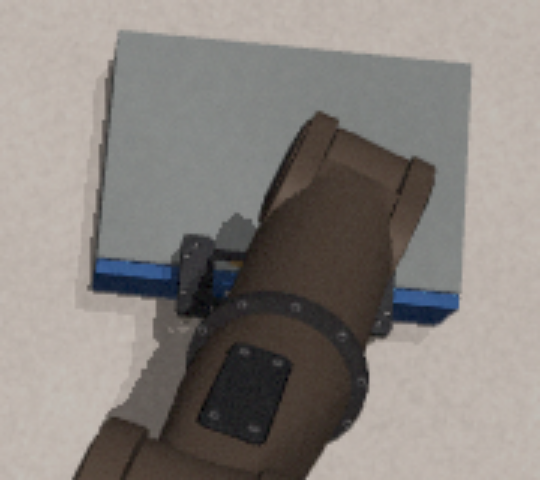

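The drawer front sits flush against the housing. The finger hit a hard stop at x=0.6027 with 33 N, and the catch has been passed. I back off and go to the nut.

```bash
python3 -m handwheel '[[0,0,0,-0.02,0,0,0],[0,0,0,-0.04,0,0,0],[0,-0.04,0,0,0,0,0],[0,-0.04,0,0,0,0,0],[0,-0.04,0,0,0,0,0],[0,-0.04,0,0,0,0,0],[0.5,0,0,0,0,0,0]]'
python3 - <<'E'
from h import *
st()
p,P=cloud("top")
w,b=masks(p);r=np.zeros((480,640),bool);r[210:320,335:480]=1
q=P[b&r];q=q[(q[:,2]>.06)];print("front x range",np.nanmin(q,0),np.nanmax(q,0),len(q))
go(.529,.2495,.2,100)
E
```

```text
clock: 23.8
position: [0.5552, -0.2379, 0.217]
ee_rot: [0.062, 1.559, -0.067]
force: [0.5, -0.3, -0.1]
width: 0.05
t 23.8 pos [ 0.5552 -0.2379  0.217 ] jawyaw 85.3 X [ 0.011 -0.003 -1.   ] F [ 0.5 -0.3 -0.1] w 0.05 j [ 0.13  0.4   0.27  1.67 -0.12  1.08  1.92]
front x range [ 0.53420312 -0.41229201  0.06022859] [ 0.63983179 -0.07805268  0.32459559] 315
 yaw opt 0 turn [-0.256  0.007  0.002] j7~ 1.92
 yaw opt 180 turn [ 2.885  0.003 -0.01 ] j7~ 1.92
shift tool (now axes) [ 0.0129  0.483  -0.0647] world [-0.025   0.4866 -0.0141]
shift after best turn [0.0141 0.4836 0.0599]
```

```bash
python3 -m handwheel '[[1,0,0.044,-0.006,0,0,0],[1,0,0.044,-0.006,0,0,0],[1,0,0.044,-0.006,0,0,0],[1,0,0.044,-0.006,0,0,0],[1,0,0.044,-0.006,0,0,0],[1,0,0.044,-0.006,0,0,0],[1,0,0.044,-0.006,0,0,0],[1,0,0.044,-0.006,0,0,0],[1,0,0.044,-0.006,0,0,0],[1,0,0.044,-0.006,0,0,0]]' 40
python3 -m handwheel '[[1,0,0.043,-0.005,0,0,0],[1,0,0,0,-0.148,0,0],[1,0,0,0,-0.148,0,0],[1,0,0,0,-0.148,0,0],[1,0,0,0,-0.148,0,0],[1,0,0,0,-0.148,0,0],[1,0,0,0,-0.148,0,0],[1,0,0,0,-0.148,0,0],[1,0,0,0,-0.148,0,0],[1,0,0,0,-0.148,0,0]]'
python3 -m handwheel '[[1,0,0,0,-0.148,0,0],[1,0,0,0,-0.148,0,0],[1,0,0,0,-0.148,0,0],[1,0,0,0,-0.148,0,0],[1,0,0,0,-0.148,0,0],[1,0,0,0,-0.148,0,0],[1,0,0,0,-0.148,0,0],[1,0,0,0,-0.148,0,0],[1,0,0,0,-0.148,0,0],[1,0,0,0,-0.148,0,0]]'
python3 -c "
from h import *
st()"
```

```text
clock: 24.85
position: [0.5272, 0.209, 0.2097]
ee_rot: [0.064, 1.571, -0.064]
force: [0.8, -0.2, -0.6]
width: 0.958
clock: 25.85
position: [0.526, 0.2505, 0.2094]
ee_rot: [-0.974, 1.343, 0.975]
force: [-0.8, 0.0, 0.4]
width: 0.997
clock: 26.85
position: [0.5005, 0.2777, 0.1622]
ee_rot: [-1.904, 0.68, 1.828]
force: [0.1, 0.1, -1.0]
width: 1.0
t 26.85 pos [0.5005 0.2777 0.1622] jawyaw -127.2 X [ 0.019 -0.063 -0.998] F [ 0.1  0.1 -1. ] w 1.0 j [ 0.13  0.76 -1.26  1.71  0.8   1.31  2.74]
```

J7 has run to its upper limit: counter-clockwise turning raises it. I turn back clockwise.

```bash
python3 -m handwheel '[[1,0,0,0,0.1,0,0],[1,0,0,0,0.14,0,0],[1,0,0,0,0.14,0,0],[1,0,0,0,0.14,0,0],[1,0,0,0,0.14,0,0],[1,0,0,0,0.14,0,0],[1,0,0,0,0.14,0,0],[1,0,0,0,0.14,0,0],[1,0,0,0,0.14,0,0],[1,0,0,0,0,0,0]]'
python3 -c "
from h import *
st();go(.529,.2495,.2,175)"
```

```text
clock: 27.85
position: [0.4955, 0.2839, 0.1659]
ee_rot: [-1.045, 1.35, 0.945]
force: [-0.2, -0.6, -0.6]
width: 0.997
t 27.85 pos [0.4955 0.2839 0.1659] jawyaw 163.4 X [ 0.022 -0.058 -0.998] F [-0.2 -0.6 -0.6] w 0.997 j [ 0.01  0.61 -0.99  1.72  0.61  1.17  1.68]
 yaw opt 0 turn [-0.203 -0.053  0.032] j7~ 1.68
 yaw opt 180 turn [2.937 0.047 0.079] j7~ 1.68
shift tool (now axes) [-0.0314 -0.0432 -0.0251] world [ 0.0335 -0.0344  0.0341]
shift after best turn [-0.0341 -0.0364 -0.0314]
```

```bash
python3 -m handwheel '[[1,0,0,0,0,-0.055,0.034],[1,0,0,0,0,0,0]]'; python3 -c "
from h import *
st();go(.529,.2495,.13,163.4)"
```

```text
clock: 28.05
position: [0.4965, 0.2822, 0.1656]
ee_rot: [-0.994, 1.325, 0.995]
force: [-0.1, -0.2, -0.6]
width: 1.001
t 28.05 pos [0.4965 0.2822 0.1656] jawyaw 163.6 X [ 0.004  0.004 -1.   ] F [-0.1 -0.2 -0.6] w 1.001 j [ 0.07  0.62 -1.02  1.73  0.58  1.12  1.72]
 yaw opt 0 turn [0.003 0.005 0.003] j7~ 1.72
 yaw opt 180 turn [-3.139 -0.005  0.008] j7~ 1.72
shift tool (now axes) [ 0.0356 -0.0403 -0.0224] world [ 0.0325 -0.0327 -0.0356]
shift after best turn [ 0.0356 -0.0405 -0.0221]
```

```bash
python3 -m handwheel '[[1,0,-0.02,-0.011,0,0,0],[1,0,-0.02,-0.011,0,0,0],[1,0.02,0,0,0,0,0],[1,0,0,0,0,0,0]]'
python3 - <<'E'
from h import *
st();p,P=cloud("wrist");cv2.imwrite("pics/w10.png",p)
go(.529,.2495,.058,163.4)
E
```

```text
clock: 28.45
position: [0.5274, 0.2499, 0.1442]
ee_rot: [-0.995, 1.329, 0.995]
force: [-0.6, 1.0, -0.2]
width: 0.999
t 28.45 pos [0.5274 0.2499 0.1442] jawyaw 163.6 X [ 0.002  0.001 -1.   ] F [-0.6  1.  -0.2] w 0.999 j [ 0.12  0.66 -1.    1.72  0.61  1.11  1.78]
 yaw opt 0 turn [0.004 0.003 0.002] j7~ 1.78
 yaw opt 180 turn [-3.138e+00 -3.000e-03  5.000e-03] j7~ 1.78
shift tool (now axes) [ 0.0875 -0.0019 -0.0012] world [ 0.0018 -0.0015 -0.0875]
shift after best turn [ 0.0875 -0.0021 -0.0009]
```

View pics/w10.png

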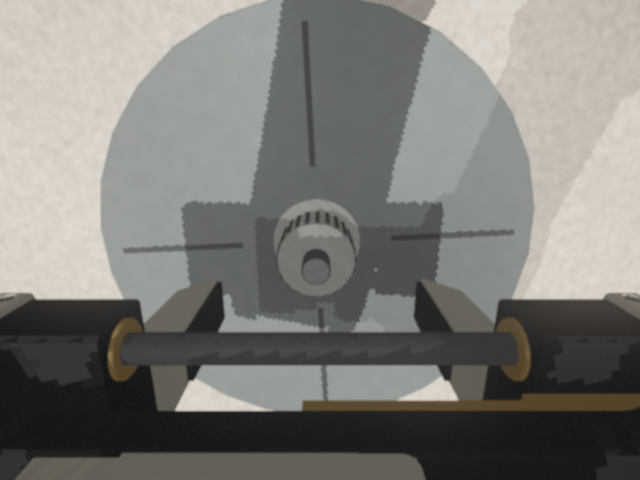

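The nut is at (316,262), centred between the fingers (320) to about 1-2 mm. I descend and grip it.

```bash
python3 -m handwheel '[[1,0.03,-0.002,-0.001,0,0,0],[1,0.03,0,0,0,0,0],[1,0.02,0,0,0,0,0],[1,0.006,0,0,0,0,0],[1,0,0,0,0,0,0],[0.4,0,0,0,0,0,0],[0.4,0,0,0,0,0,0],[0.4,0,0,0,0,0,0],[0.4,0,0,0,0,0,0],[0.4,0,0,0,0,0,0]]' 40; python3 -c "
from h import *
st()"
```

```text
clock: 29.5
position: [0.5304, 0.2502, 0.061]
ee_rot: [-0.994, 1.325, 0.993]
force: [0.3, -0.1, -1.2]
width: 0.614
t 29.5 pos [0.5304 0.2502 0.061 ] jawyaw 163.5 X [ 0.006  0.004 -1.   ] F [ 0.3 -0.1 -1.2] w 0.614 j [ 0.07  0.75 -0.92  1.79  0.72  0.97  1.7 ]
```

```bash
python3 -m handwheel '[[0.4,0.003,0,0,0,0,0],[0.4,0,0,0,0,0,0],[0.4,0,0,0,0,0,0]]' 40; python3 -m handwheel '[[0.4,0,0,0,0.1,0,0],[0.4,0,0,0,0.14,0,0],[0.4,0,0,0,0.14,0,0],[0.4,0,0,0,0.14,0,0],[0.4,0,0,0,0.14,0,0],[0.4,0,0,0,0.14,0,0],[0.4,0,0,0,0.14,0,0],[0.4,0,0,0,0.14,0,0],[0.4,0,0,0,0.14,0,0]]'; python3 -c "
from h import *
st();print(observe()['ft_torque']);go(.529,.2495,.058,163.4-70)"
```

```text
clock: 29.8
position: [0.5299, 0.2507, 0.0586]
ee_rot: [-0.994, 1.324, 0.993]
force: [-5.4, -1.2, 12.5]
width: 0.54
clock: 30.7
position: [0.529, 0.2518, 0.0581]
ee_rot: [-0.042, 1.566, 0.05]
force: [-5.5, 1.9, 5.3]
width: 0.536
t 30.7 pos [0.529  0.2518 0.0581] jawyaw 93.4 X [ 0.004  0.005 -1.   ] F [-5.5  1.9  5.3] w 0.536 j [-0.1   0.64 -0.63  1.81  0.49  0.84  0.66]
[0.54017448 1.21555226 0.14511346]
 yaw opt 0 turn [-0.001  0.005 -0.005] j7~ 0.66
 yaw opt 180 turn [ 3.141 -0.008 -0.007] j7~ 0.66
shift tool (now axes) [ 0.0001 -0.0023 -0.0001] world [ 0.     -0.0023 -0.0001]
shift after best turn [ 0.0001 -0.0023 -0.0001]
```

```bash
python3 -m handwheel '[[0.4,0,0,0,0.14,0,0],[0.4,0,0,0,0.14,0,0],[0.4,0,0,0,0.14,0,0],[0.4,0,0,0,0.14,0,0],[0.4,0,0,0,0.14,0,0],[0.4,0,0,0,0.14,0,0],[0.4,0,0,0,0.14,0,0],[0.4,0,0,0,0.14,0,0],[0.4,0,0,0,0.14,0,0],[0.4,0,0,0,0.14,0,0]]';  python3 -c "
from h import *
st()"; python3 -m handwheel '[[0.4,0.001,0,0,0.14,0,0],[0.4,0,0,0,0.14,0,0],[0.4,0,0,0,0.14,0,0],[0.4,0,0,0,0.14,0,0],[0.4,0,0,0,0.14,0,0],[0.4,0,0,0,0.14,0,0],[0.4,0,0,0,0.14,0,0]]'; python3 -c "
from h import *
st()"
```

```text
clock: 31.7
position: [0.5298, 0.2532, 0.0575]
ee_rot: [1.046, 1.309, -1.03]
force: [1.0, 8.5, -6.9]
width: 0.539
t 31.7 pos [0.5298 0.2532 0.0575] jawyaw 13.2 X [ 0.006  0.007 -1.   ] F [ 1.   8.5 -6.9] w 0.539 j [-0.35  0.58 -0.27  1.83  0.21  0.75 -0.49]
clock: 32.4
position: [0.5311, 0.253, 0.0569]
ee_rot: [1.747, 0.759, -1.728]
force: [4.8, 6.7, -5.1]
width: 0.533
t 32.4 pos [0.5311 0.253  0.0569] jawyaw -43.0 X [ 0.008  0.007 -1.   ] F [ 4.8  6.7 -5.1] w 0.533 j [-0.53  0.56 -0.    1.85 -0.    0.72 -1.28]
```

```bash
python3 -m handwheel '[[0.4,0.001,0,0,0.14,0,0],[0.4,0,0,0,0.14,0,0],[0.4,0,0,0,0.14,0,0],[0.4,0,0,0,0.14,0,0],[0.4,0,0,0,0.14,0,0],[0.4,0,0,0,0.14,0,0],[0.4,0,0,0,0.14,0,0]]'; python3 -c "
from h import *
st();print(observe()['ft_torque']);go(.529,.2505,.058,-99)"
```

```text
clock: 33.1
position: [0.5316, 0.2517, 0.0562]
ee_rot: [-2.143, 0.165, 2.126]
force: [4.3, 2.9, -0.0]
width: 0.536
t 33.1 pos [0.5316 0.2517 0.0562] jawyaw -99.2 X [ 0.008  0.006 -1.   ] F [ 4.3  2.9 -0. ] w 0.536 j [-0.72  0.57  0.27  1.87 -0.22  0.72 -2.06]
[ 0.52934644 -0.42285088  0.11900897]
 yaw opt 0 turn [-0.003 -0.007  0.007] j7~ -2.06
 yaw opt 180 turn [3.138 0.011 0.012] j7~ -2.06
shift tool (now axes) [-0.0018  0.0016  0.0024] world [-0.0026 -0.0012  0.0018]
shift after best turn [-0.0018  0.0016  0.0024]
```

```bash
python3 -m handwheel '[[1,0,0,0,0,0,0],[1,0,0,0,0,0,0],[1,0,0,0,0,0,0],[1,0,0,0,0,0,0],[1,-0.001,0,0,-0.14,0,0],[1,0,0,0,-0.14,0,0],[1,0,0,0,-0.14,0,0],[1,0,0,0,-0.14,0,0],[1,0,0,0,-0.14,0,0],[1,0,0,0,-0.14,0,0]]'
python3 -m handwheel '[[1,0,0,0,-0.14,0,0],[1,0,0,0,-0.14,0,0],[1,0,0,0,-0.14,0,0],[1,0,0,0,-0.14,0,0],[1,0,0,0,-0.14,0,0],[1,0,0,0,-0.14,0,0],[1,0,0,0,-0.14,0,0],[1,0,0,0,-0.14,0,0],[1,0,0,0,-0.14,0,0],[1,0,0,0,-0.14,0,0]]'
python3 -m handwheel '[[1,0,0,0,-0.14,0,0],[1,0,0,0,-0.14,0,0],[1,0,0,0,-0.14,0,0],[1,0,0,0,-0.14,0,0],[1,0,0,0,-0.14,0,0],[1,0,0,0,0,0,0]]'
python3 -c "
from h import *
st();go(.5295,.2505,.057,69)"
```

```text
clock: 34.1
position: [0.5302, 0.2499, 0.0566]
ee_rot: [1.828, 0.658, -1.816]
force: [-0.2, 0.3, 0.4]
width: 0.999
clock: 35.1
position: [0.5303, 0.2498, 0.0566]
ee_rot: [0.823, 1.408, -0.813]
force: [-0.1, 0.1, -0.6]
width: 1.0
clock: 35.7
position: [0.5304, 0.2496, 0.0565]
ee_rot: [0.282, 1.548, -0.275]
force: [0.0, -0.3, -0.1]
width: 0.997
t 35.7 pos [0.5304 0.2496 0.0565] jawyaw 69.7 X [ 0.005  0.004 -1.   ] F [ 0.  -0.3 -0.1] w 0.997 j [-0.17  0.62 -0.52  1.82  0.42  0.81  0.31]
 yaw opt 0 turn [ 0.012  0.003 -0.005] j7~ 0.31
 yaw opt 180 turn [-3.13   0.008  0.005] j7~ 0.31
shift tool (now axes) [-0.0005  0.0005 -0.0011] world [-0.0009  0.0009  0.0005]
shift after best turn [-0.0005  0.0005 -0.0011]
```

```bash
python3 -m handwheel '[[0.4,0,0.0005,-0.001,0,0,0],[0.4,0,0,0,0,0,0],[0.4,0,0,0,0,0,0],[0.4,0,0,0,0,0,0],[0.4,0,0,0,0,0,0],[0.4,0,0,0,0,0,0],[0.4,0,0,0,0,0,0],[0.4,0,0,0,0.1,0,0],[0.4,0,0,0,0.14,0,0],[0.4,0,0,0,0.14,0,0]]' 40
python3 -m handwheel '[[0.4,0,0,0,0.14,0,0],[0.4,0,0,0,0.14,0,0],[0.4,0,0,0,0.14,0,0],[0.4,0,0,0,0.14,0,0],[0.4,0,0,0,0.14,0,0],[0.4,0,0,0,0.14,0,0]]'
python3 -c "
from h import *
st();print(observe()['ft_torque'])"
python3 -m handwheel '[[0.4,0,0,0,0.14,0,0],[0.4,0,0,0,0.14,0,0],[0.4,0,0,0,0.14,0,0]]'
python3 -c "
from h import *
st();print(observe()['ft_torque'])"
```

```text
clock: 36.7
position: [0.5299, 0.2521, 0.0568]
ee_rot: [0.586, 1.488, -0.574]
force: [1.4, 3.7, -3.8]
width: 0.539
clock: 37.3
position: [0.5301, 0.2523, 0.0563]
ee_rot: [1.225, 1.203, -1.21]
force: [4.2, 5.9, -10.0]
width: 0.538
t 37.3 pos [0.5301 0.2523 0.0563] jawyaw -0.7 X [ 0.007  0.006 -1.   ] F [  4.2   5.9 -10. ] w 0.538 j [-0.39  0.57 -0.2   1.84  0.16  0.74 -0.69]
[ 0.93806801 -0.84714976  0.26473482]
clock: 37.6
position: [0.53, 0.2515, 0.0568]
ee_rot: [1.525, 0.974, -1.511]
force: [5.3, 10.7, -1.0]
width: 0.534
t 37.6 pos [0.53   0.2515 0.0568] jawyaw -24.6 X [ 0.007  0.004 -1.   ] F [ 5.3 10.7 -1. ] w 0.534 j [-0.47  0.56 -0.09  1.85  0.07  0.73 -1.03]
[ 2.78733279 -1.21505227  1.25341956]
```

```bash
python3 -m handwheel '[[0.4,0,0,0,0.1,0,0],[0.4,0,0,0,0.1,0,0],[0.4,0,0,0,0.1,0,0]]'
python3 -c "
from h import *
st();print(observe()['ft_torque'])
p,P=cloud('wrist');cv2.imwrite('pics/w11.png',p)"
python3 -m handwheel '[[0.4,0,0,0,0.14,0,0],[0.4,0,0,0,0.14,0,0],[0.4,0,0,0,0.14,0,0]]'
python3 -c "
from h import *
st();print(observe()['ft_torque'])
p,P=cloud('wrist');cv2.imwrite('pics/w12.png',p)
a=cv2.imread('pics/w11.png');cv2.imwrite('pics/w1112.png',np.hstack([a[130:430,180:480],p[130:430,180:480]]))"
```

```text
clock: 37.9
position: [0.5297, 0.2513, 0.057]
ee_rot: [1.729, 0.773, -1.715]
force: [-0.3, -1.5, 2.5]
width: 0.54
t 37.9 pos [0.5297 0.2513 0.057 ] jawyaw -41.7 X [ 0.006  0.004 -1.   ] F [-0.3 -1.5  2.5] w 0.54 j [-0.53  0.56 -0.01  1.85  0.01  0.73 -1.27]
[-0.49189944  0.1351529   1.14512332]
clock: 38.25
position: [0.5294, 0.2515, 0.0571]
ee_rot: [1.995, 0.43, -1.983]
force: [-7.4, -2.3, 7.4]
width: 0.535
t 38.25 pos [0.5294 0.2515 0.0571] jawyaw -65.8 X [ 0.006  0.004 -1.   ] F [-7.4 -2.3  7.4] w 0.535 j [-0.61  0.56  0.11  1.86 -0.09  0.72 -1.6 ]
[-0.84140602  2.44316475  1.29143747]
```

View pics/w1112.png

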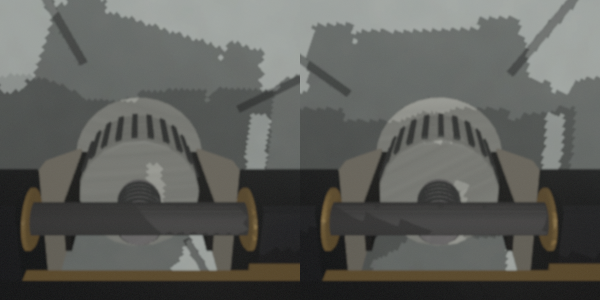

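The torque holds at about 1.2 N m over a further 40° of turn, against about 0.1-0.25 before. The fingers are slipping on the nut at its stop. I release, retreat and check.

```bash
python3 -m handwheel '[[1,0,0,0,0,0,0],[1,0,0,0,0,0,0],[1,0,0,0,0,0,0],[1,0,0,0,0,0,0],[1,0,0,0,0,0,0],[1,-0.03,0,0,0,0,0],[1,-0.04,0,0,0,0,0],[1,-0.04,0,0,0,0,0],[1,-0.04,0,0,0,0,0],[1,-0.02,0,0,0,0,0]]'
python3 -m handwheel '[[1,0,0,-0.04,0,0,0],[1,0,0,-0.04,0,0,0],[1,0,0,-0.04,0,0,0],[1,0,0,-0.04,0,0,0],[1,0,0,0,0,0,0],[1,0,0,0,0,0,0]]'
python3 - <<'E'
from h import *
st()
p,P=cloud("top");cv2.imwrite("pics/t13.png",p)
r=np.zeros((480,640),bool);r[195:335,165:300]=1
for b in bottles(p,P,r,.066,.12):print([np.round(q,4) for q in b])
w,b=masks(p);r=np.zeros((480,640),bool);r[200:320,335:480]=1
q=P[b&r];q=q[(q[:,2]>.07)&(q[:,2]<.1)];d=np.array([.997,-.081]);print("front proj",np.percentile(q[:,:2]@d,[5,50,95]),"was",np.array([.4306,-.2288])@d)
E
```

```text
clock: 39.3
position: [0.5298, 0.2508, 0.2304]
ee_rot: [1.999, 0.432, -1.978]
force: [0.9, -0.4, 0.3]
width: 1.003
clock: 39.9
position: [0.6745, 0.3161, 0.2263]
ee_rot: [1.992, 0.43, -1.983]
force: [-0.4, -0.3, -0.1]
width: 1.0
t 39.9 pos [0.6745 0.3161 0.2263] jawyaw -65.7 X [ 0.004  0.003 -1.   ] F [-0.4 -0.3 -0.1] w 1.0 j [-0.59  0.64  0.16  1.24 -0.1   1.27 -1.59]
front proj [0.62951748 0.63582119 0.64362349] was 0.447841
```

View pics/t13.png

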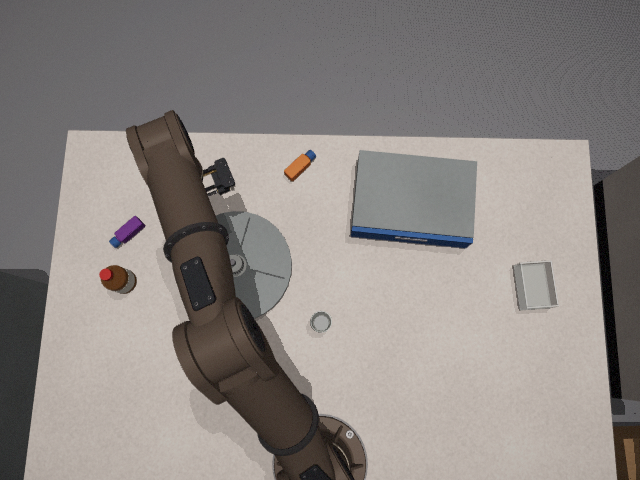

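The top view shows the drawer flush at (412,238), having moved 188 mm. The platter is clear of bottles. The beaker, reagent bottle and tip box are where they started, and the robot is touching nothing.

```bash
python3 -c "
from cell import *
print(sign_off())"
```

```text
the job is handed in; nothing more can be done
None
```

The job is done and handed in after about 40 s of robot time. Three sample bottles were on the carousel (no fourth was present). I laid them flat and side by side in the drawer, pushed the drawer home, then screwed the nut down clockwise.

**Last checks**
- **Bottles:** the last wrist picture before closing showed all three flat and apart on the drawer floor. I couldn't see them again after the drawer was shut.
- **Drawer:** it met a hard stop at about 33 N. It had travelled 188 mm and its front is flush with the housing in the last top view.
- **Nut:** torque rose from about 0.1–0.25 to a steady 1.2 N m, and the fingers slipped on it for a further 40° or so. That fits the stop. I didn't measure the nut's height afterwards, because the arm partly hid it from the top camera.
- **Other items:** the beaker, reagent bottle, tip box and the two look-alikes stand where they started.

**One mishap:** lining up for the nut, I ran the last joint up to the end of its range (2.74 rad) and the tool drifted. I turned back and re-levelled it, and nothing was touched.

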